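# Stop the vibrating table, push the mould home, release the stop

### The job

The chocolate mould has crept away from the end stop of the vibrating table. Press the winged mushroom stop button in until it latches and let go of it; then push the mould along the deck, lying flat between its rails, until it rests against the end stop; and only then push a wing of the mushroom round clockwise (seen from above) until the button springs back out. Work with the fingertips: do not grip the mushroom or lift the mould, and leave the start button, the speed knob and everything else on the bench alone.

Things in the scene. Friction and masses are not known exactly. Their poses are not given: they have to be found in the camera images.
- stop_top (a point): Centre of the top of the stop button's black mushroom head. The head is 52 mm across and 16 mm thick with a nearly flat top and two opposite wings; when out its top is 96 mm above the bench and when latched 86 mm. It stands on a grey control box 84 x 84 mm, 55 mm high. The point's x axis points along one wing and its z axis up; it turns with the head.
- stop_wing (a point): Point in one of the two wings of the mushroom head, 42 mm from the head's axis, half-way up the wing; the other wing is opposite. Each wing is 12 mm wide and 14 mm high and reaches 46 mm from the axis: from 80 to 94 mm above the bench when out, 70 to 84 mm when latched. Below the wings only the box (top at 55 mm) and a 42 mm collar (top at 63 mm) stand. The wings lie within 0.5 rad of the x direction.
- stop (a joint): Travel of the stop button, m: 0 fully out, 0.010 fully in. Pushing takes about 7 N at first, then it gives way beyond half-way, snaps in and stays latched at 0.010 when let go. Turning the head clockwise makes it spring out again.
- stop_twist (a joint): Turn of the mushroom head, rad: 0 at rest, grows clockwise seen from above, hard stop at 1.2. Turning takes up to about 0.15 N m; a light spring turns the head back when let go. A latched button rises with the turn and springs out at about 0.85.
- start (a joint): Travel of the start button, m: a plain round black push button 32 mm across, top 73 mm above the bench, on a second grey box like that of the stop. Leave it at 0.
- speed (a joint): Turn of the speed knob, rad: black knob with an upright bar, about 100 mm high in all, on a third grey box. It starts at 1.2; leave it. The three boxes stand in a row on the robot's side of the vibrating table in any order.
- start_top (a point): Centre of the top of the start button.
- speed_grip (a point): On the axis of the speed knob, half-way up its bar.
- vibro: Vibrating table, a fixed steel deck 135 mm (x) by 420 mm (y) on springs; origin under its centre on the bench, deck surface 50 mm above it. Two low guide rails run along its y axis 115 mm apart, rising 14 mm above the deck. At the +y end a bar across the deck is the end stop, its face towards the mould at y = 0.190, 26 mm high; the other end is open.
- mould_center (a point): Centre (half-way up) of the clear plastic chocolate mould that lies on the deck between the rails: 105 mm (x) by 180 mm (y, along the rails) by 24 mm high, 0.3 to 0.65 kg. At home against the end stop its centre lies at y = 0.100 in the vibrating table's frame; it starts 60 to 120 mm short of that.
- bowl: Loose steel bowl, 150 mm across, 65 mm high, origin under its centre. Bystander.
- jar: Loose glass jar, 52 mm across, 60 mm high, origin under its centre. Bystander.
- cutter: Loose steel ring cutter, 44 mm across, 35 mm high, origin under its centre. Bystander.
- scraper: Loose spatula with an orange handle, lying to the left of the vibrating table, origin under its middle. Bystander.
- spare_mould: Loose second mould of the same size lying on the bench to the robot's right, origin under its centre. Bystander, not the one on the deck.
- bottle: Loose white bottle, 52 mm across, 120 mm high, origin under its centre. Bystander.
Things that resemble listed ones, but are neither listed nor needed, are in the scene too. Leave any blue or red look-alike of the part that bears stop_top alone.

How it is judged:
On the way, in this order (a step that is already met when the one before it is completed fails the run):
1. The stop button is latched in and let go, the mould not yet pushed (value of joint stop above 0.007 m and contact force between the fingers and stop below 0.2 N and distance of mould_center from where it was at the start of the episode below 0.015 m), for 0.2 s.
2. The mould rests against the end stop, with the stop button still latched (value of joint stop above 0.007 m and y of mould_center in the frame of vibro above 0.096 m and z of mould_center in the frame of vibro below 0.068 m), for 0.2 s.
3. The mushroom head is turned clockwise, the mould already home (value of joint stop_twist above 0.25 rad and value of joint stop above 0.004 m and y of mould_center in the frame of vibro above 0.096 m and z of mould_center in the frame of vibro below 0.068 m), for 0.02 s.
4. The stop button has sprung out (value of joint stop below 0.002 m and y of mould_center in the frame of vibro above 0.096 m and z of mould_center in the frame of vibro below 0.068 m), for 0.2 s.
At the end, for the whole second after the job is handed in: The stop button is fully out (joint below 2 mm), and the mould lies flat and still on the deck within 4 mm of the end stop (all of step 4 and linear speed of mould below 0.02 m/s and angle between mould_center's own z axis and vertical below 0.06 rad); the robot touches nothing.
It fails at once if The mould is lifted or tipped (z of mould_center in the frame of vibro above 0.074 m or angle between mould_center's own z axis and vertical above 0.2 rad).
It fails at once if The mushroom head or one of its wings is pinched between the fingers ((contact force between the fingers and stop_twist_c0 above 3 N and contact force between the fingers and stop_twist_c1 above 3 N) or (contact force between the fingers and stop_twist_c2 above 3 N and contact force between the fingers and stop_twist_c3 above 3 N) or (contact force between the fingers and stop_twist_c4 above 3 N and contact force between the fingers and stop_twist_c5 above 3 N)).
It fails at once if The start button is pressed or the speed knob turned (value of joint start above 0.003 m or value of joint speed below 0.95 rad or value of joint speed above 1.45 rad).
It fails at once if A bystander is shifted by more than 20 mm (distance of any of bowl, jar, cutter, scraper, spare_mould, bottle from where it was at the start of the episode above 0.02 m).
It also fails if it takes over 56 s, if anything falls off the work surface, if the arm or the gripper's body presses on something with over 40 N, if the wrist force passes 120 N, or if a joint passes its speed limit or range.

### The arm

A 7-joint arm with a two-finger parallel gripper is mounted at the origin on the work surface. World frame = base frame: x ahead of the robot, y to its left, z up, the work surface at z = 0. Lengths are in m, angles in rad, forces in N, time in s.
With the tool pointing down it reaches from about 0.4 to 0.85 m from the base axis. Payload 6.9 kg.
Tool frame: the origin (TCP) lies midway between the tips of the shut fingers; the grasp point (between the pads) lies 19 mm behind it; z points along the fingers, y is the direction in which the jaws open and shut (so a half turn about z gives the same grasp; the last joint's range is limited). The gripper opens to 85 mm and grips with 20 to 120 N. Pads are 22 mm wide; open, the fingers measure 114 mm over their backs; the gripper's body (76 mm by 85 mm) begins 54 mm behind the grasp point. The pads swing forward as they close: fully open they stand 13 mm farther back than shut.
Start: joints at [-1.119, 0.507, -0.238, 1.5, 0.126, 1.149, -0.155], TCP at [0.212, 0.588, 0.231] pointing down, gripper open.
Joint ranges: [-3.08, 3.08], [-0.24, 2.05], [-1.43, 1.35], [0, 2.5], [-1.52, 4.66], [0.17, 1.96], [-2.89, 2.89]. Speed limits (rad/s): [2.39, 2.39, 3.14, 3.14, 3.14, 3.14, 3.14].

### API

Orientations are given as a unit quaternion [w, x, y, z].
In Python, from plant import bot gives the robot as it stands. The module is installed in compiled form; this text tells all that it offers.
- The arm moves only by the tool send_rows, never from a script. Its argument "increments" is a list of rows, each an object of numbers: "tx", "ty", "tz": the shift along the tool's x, y, z in cm; "ax", "ay", "az": the turn, a rotation vector about the tool's x, y, z in degrees; "gripper": the opening, from -1 (shut) to 1 (fully open). In form: [{"tx": .., "ty": .., "tz": .., "ax": .., "ay": .., "az": .., "gripper": ..}, ...]. A call has 1 to 5 rows; each row shifts and turns the commanded pose from where the row before left it, along the tool's axes as they then stand; what a row does not reach is not made up. A row lasts 1/10 s, in which the tool goes at most 50 mm and 8.59 degrees, less where a joint would pass 70% of its speed; a pose out of reach is approached as far as the arm can. A call with a gripper value outside its range is refused whole. The fingers move at their own pace and stop on an object; "grip_force" is the grip in N (left out, the last holds). Time passes only in rows, so rows that do not move let the fingers close. It gives the time, the measured TCP pose, the force and the opening at its end, in the units of the state.
- bot.get_state(): the state, without advancing time (a new reading comes with each control period).
- bot.grab_frame(name): name is "side" or "top" or "wrist"; returns the picture (384x512x3 uint8, red, green, blue); there is no depth.
- bot.calibration(name): a dict with "K" (3x3 intrinsics, pixels), "dist" ([k1, k2, p1, p2, k3] as OpenCV has them; the pictures are not rectified), "pose" (4x4, takes a point from camera to world coordinates); the wrist camera has in their place "T_tool_cam" (4x4, takes a point from camera to tool coordinates, whose origin is the TCP and whose axes are the flange's). Camera axes: x right, y up, looking along -z (the intrinsics and any distortion apply to the point x, -y, -z); pixel columns grow to the right and rows downward; lengths in m; the calibration is good to about 2 mm. A picture is of the moment at which its call begins: read the wrist's pose just before it. calibration takes no time and is no camera call.
- bot.sign_off(): hands the job in, once; it reports no verdict.
The state is a dict: "clock": time; "joint_pos": joint angles; "joint_vel": joint speeds; "tau": joint torques, N m; "ee_pos": TCP position; "orientation": TCP orientation; "ft_force": force on the tool from outside, world axes, zero at the start; "wrist_torque": the same for the moment, N m; "gripper_width": opening from 0.0 (shut) to 1.0 (fully open).
Only numpy, scipy, OpenCV 4.12 (cv2) and the standard library are available. Lean on these libraries where they do the work, as an engineer would, in place of code of your own. Each camera call takes 0.05 s, during which the arm holds its last target.

## Working session

There is one attempt and no reset: what is moved stays moved. The work goes in short steps, Python scripts to look and compute and a tool call to move; the robot and the scene stay as the last step left them, time stands still between calls to the robot, and variables do not carry over. Pictures are saved under pics/ and viewed, and the job is handed in when it is done.

Besides the shell and the picture viewer there is one more tool, called after ">>>" by a JSON object that holds its "method" and its "body". send_rows: Moves the arm, as the interface text tells. Its arguments: {"type":"object","properties":{"increments":{"type":"array"},"grip_force":{"type":"number"}},"required":["increments"]}

```bash
mkdir -p pics
python3 - <<'E'
from plant import bot
import cv2,numpy as np
np.set_printoptions(precision=4,suppress=True)
print(bot.get_state())
for n in ("side","top"):
    im=bot.grab_frame(n); cv2.imwrite(f"pics/{n}0.png",im[:,:,::-1])
    c=bot.calibration(n);print(n,c)
print(bot.calibration("wrist"))
E
```

```text
{'clock': 0.0, 'joint_pos': array([-1.1195,  0.5083, -0.2375,  1.5012,  0.1257,  1.1489, -0.1548]), 'joint_vel': array([ 0.0014, -0.0006,  0.0009,  0.0003, -0.0001,  0.0009,  0.    ]), 'tau': array([ -0.0006, -62.0606,  -2.1868, -24.9652,   0.0127,   0.0121,
         0.    ]), 'ee_pos': array([0.2117, 0.5875, 0.2304]), 'orientation': array([-0.0002,  0.172 ,  0.9851, -0.0009]), 'ft_force': array([-0.1971,  0.3403,  0.7057]), 'wrist_torque': array([ 0.0159, -0.0147,  0.0482]), 'gripper_width': 1.0009302258153214}
side {'K': array([[419.9717,   0.    , 255.9485],
       [  0.    , 419.9717, 196.4296],
       [  0.    ,   0.    ,   1.    ]]), 'dist': array([0.0245, 0.    , 0.    , 0.    , 0.    ]), 'pose': array([[ 0.7489,  0.4465, -0.4897, -0.1678],
       [-0.6626,  0.5179, -0.5411, -0.7204],
       [ 0.012 ,  0.7296,  0.6837,  0.9612],
       [ 0.    ,  0.    ,  0.    ,  1.    ]])}
top {'K': array([[354.5372,   0.    , 257.7516],
       [  0.    , 354.5372, 192.7254],
       [  0.    ,   0.    ,   1.    ]]), 'dist': array([-0.0638,  0.    ,  0.    ,  0.    ,  0.    ]), 'pose': array([[ 0.0297,  0.9968, -0.0738,  0.3862],
       [-0.9995,  0.029 , -0.0102, -0.0262],
       [-0.008 ,  0.0741,  0.9972,  1.2728],
       [ 0.    ,  0.    ,  0.    ,  1.    ]])}
{'K': array([[292.4136,   0.    , 252.9412],
       [  0.    , 292.4136, 193.9626],
       [  0.    ,   0.    ,   1.    ]]), 'dist': array([-0.0406,  0.    ,  0.    ,  0.    ,  0.    ]), 'T_tool_cam': array([[ 0.0006,  0.958 ,  0.2869,  0.0733],
       [ 1.    , -0.0003, -0.0011, -0.0009],
       [-0.001 ,  0.2869, -0.958 , -0.1422],
       [ 0.    ,  0.    ,  0.    ,  1.    ]])}
```

View pics/side0.png

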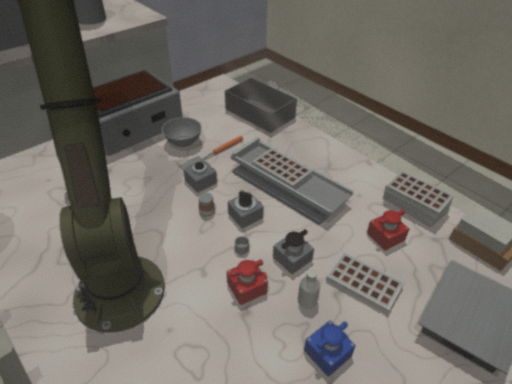

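View pics/top0.png

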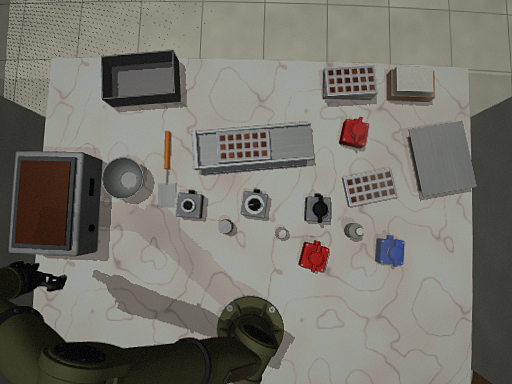

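The top view shows three grey boxes at about (191,205), (255,204) and (318,208), and the deck around (254,147) with the mould at about (245,146). I'll enlarge these to read them better.

Run:
```python
import cv2,numpy as np
t=cv2.imread("pics/top0.png");s=cv2.imread("pics/side0.png")
a=cv2.resize(t[110:240,170:350],None,fx=4.4,fy=4.4,interpolation=cv2.INTER_CUBIC);cv2.imwrite("pics/topc.png",a)
a=cv2.resize(t[180:235,290:350],None,fx=10,fy=10,interpolation=cv2.INTER_CUBIC);cv2.imwrite("pics/topd.png",a)
a=cv2.resize(s[120:280,170:360],None,fx=3.7,fy=3.7,interpolation=cv2.INTER_CUBIC);cv2.imwrite("pics/sidec.png",a)
```

```text
(no output)
```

View pics/topc.png

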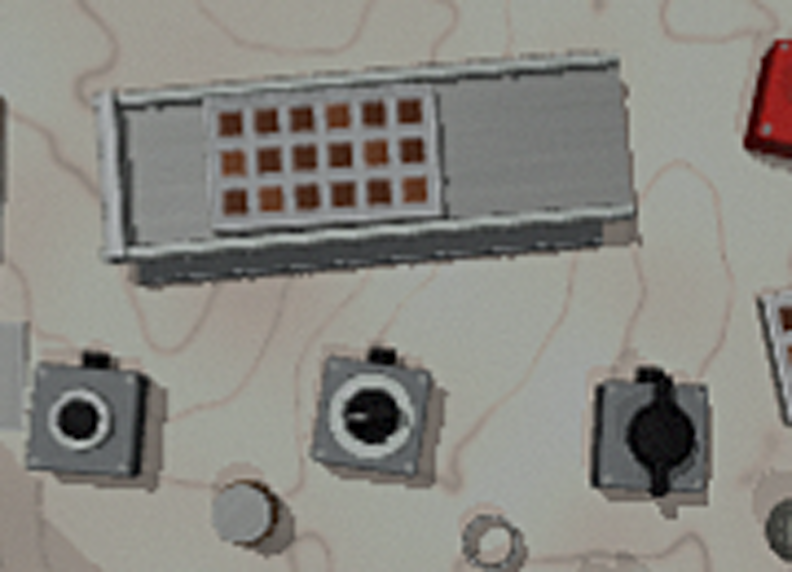

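View pics/topd.png

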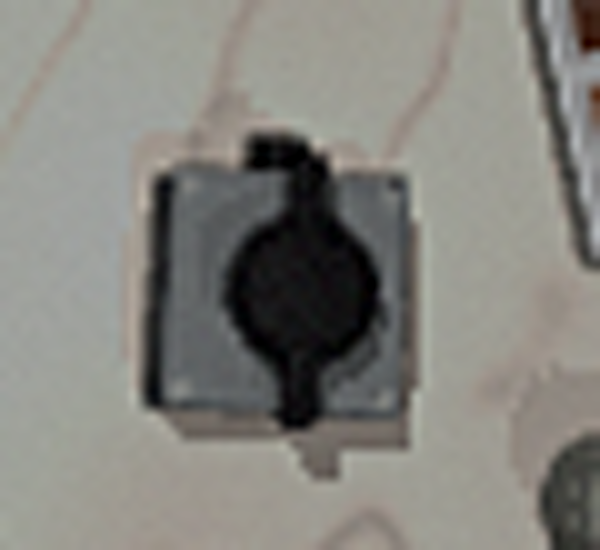

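View pics/sidec.png

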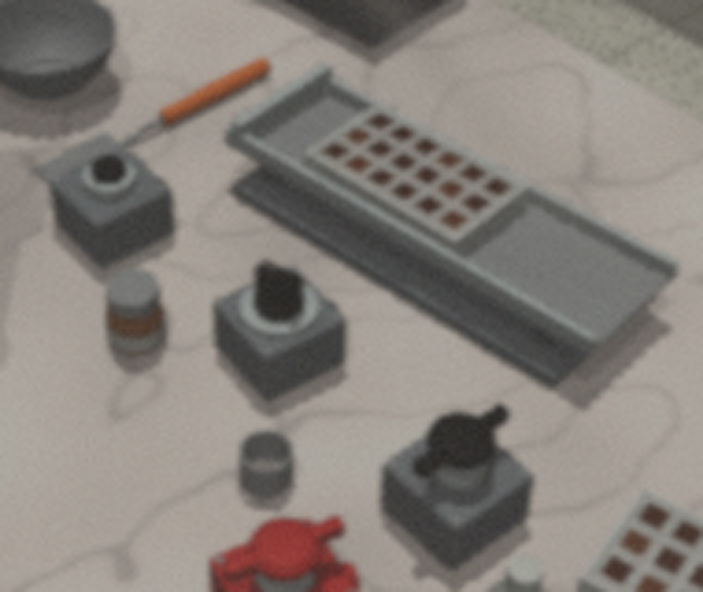

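```bash
cat > h.py <<'E'
import cv2,numpy as np
from plant import bot
np.set_printoptions(precision=4,suppress=True)
def ray(n,px,T=None):
    c=bot.calibration(n); P=c["pose"] if T is None else T
    u=cv2.undistortPoints(np.array([[px]],float),c["K"],c["dist"])[0,0]
    d=P[:3,:3]@np.array([u[0],-u[1],-1]); return P[:3,3],d
def atz(n,px,z,T=None):
    o,d=ray(n,px,T); return o+d*(z-o[2])/d[2]
def tri(rs):
    A=0;b=0
    for o,d in rs:
        d=d/np.linalg.norm(d);M=np.eye(3)-np.outer(d,d);A=A+M;b=b+M@o
    return np.linalg.solve(A,b)
def wpose():
    from scipy.spatial.transform import Rotation as R
    s=bot.get_state();q=s["orientation"];T=np.eye(4);T[:3,:3]=R.from_quat([q[1],q[2],q[3],q[0]]).as_matrix();T[:3,3]=s["ee_pos"]
    return T@bot.calibration("wrist")["T_tool_cam"]
E
python3 - <<'E'
from h import *
T=lambda x,y:(170+x/4.4-.4,110+y/4.4-.4)
D=lambda x,y:(290+x/10-.45,180+y/10-.45)
S=lambda x,y:(170+x/3.7-.4,120+y/3.7-.4)
print("head top",atz("top",D(303,290),.096),atz("side",S(463,436),.096),tri([ray("top",D(303,290)),ray("side",S(463,436))]))
print("wings",atz("top",D(310,165),.094),atz("top",D(296,425),.094))
print("side wings", atz("side",S(503,412),.09),atz("side",S(424,466),.09))
for n,p,z in [("bar0",(110,92),.076),("bar1",(122,258),.076),("railf0",(118,100),.064),("railf1",(618,60),.064),("railn0",(130,250),.064),("railn1",(632,212),.064)]: print(n,atz("top",T(*p),z))
for p in [(208,98),(436,86),(440,214),(214,230)]: print("mould",atz("top",T(*p),.074))
for p in [(375,108),(524,184),(458,240),(310,156)]: print("mouldS",atz("side",S(*p),.074))
print("speed",atz("top",T(372,415),.1),"start",atz("top",T(80,418),.073))
print("jar",atz("top",T(245,512),.06),"cutter",atz("top",T(494,542),.035),"bottle",atz("top",(355,231),.12))
E
```

```text
head top [ 0.4267 -0.2218  0.096 ] [ 0.4236 -0.2276  0.096 ] [ 0.4275 -0.2234  0.0893]
wings [ 0.4685 -0.2237  0.094 ] [ 0.3819 -0.2206  0.094 ]
side wings [ 0.4677 -0.2271  0.09  ] [ 0.3854 -0.226   0.09  ]
bar0 [0.6836 0.2102 0.076 ]
bar1 [0.5526 0.1948 0.076 ]
railf0 [0.6802 0.2059 0.064 ]
railf1 [ 0.7233 -0.1885  0.064 ]
railn0 [0.5608 0.191  0.064 ]
railn1 [ 0.602  -0.2014  0.064 ]
mould [0.6811 0.1332 0.074 ]
mould [ 0.6955 -0.045   0.074 ]
mould [ 0.5943 -0.0509  0.074 ]
mould [0.5768 0.1243 0.074 ]
mouldS [0.6699 0.1307 0.074 ]
mouldS [ 0.6941 -0.0397  0.074 ]
mouldS [ 0.5951 -0.0545  0.074 ]
mouldS [0.5748 0.116  0.074 ]
speed [ 0.4356 -0.0033  0.1   ] start [0.4277 0.2227 0.073 ]
jar [0.3591 0.0936 0.06  ] cutter [ 0.3408 -0.1014  0.035 ] bottle [ 0.3562 -0.3336  0.12  ]
```

The stop head is at about (0.426, -0.223), with its wings nearly along x. The table is yawed about +6°. I'll shut the gripper and square the tool with the world axes.

>>> {"method": "send_rows", "body": {"increments": [{"az": -6.6, "gripper": -1}, {"az": -6.6, "gripper": -1}, {"az": -6.6, "gripper": -1}, {"tx": -3.0, "ty": -2.5, "gripper": -1}, {"tx": -3.0, "ty": -2.5, "gripper": -1}], "grip_force": 20}}

```text
invalid input at $.increments[0]: expected keys tx, ty, tz, ax, ay, az, gripper
```

>>> {"method": "send_rows", "body": {"increments": [{"tx": 0, "ty": 0, "tz": 0, "ax": 0, "ay": 0, "az": -6.6, "gripper": -1}, {"tx": 0, "ty": 0, "tz": 0, "ax": 0, "ay": 0, "az": -6.6, "gripper": -1}, {"tx": 0, "ty": 0, "tz": 0, "ax": 0, "ay": 0, "az": -6.6, "gripper": -1}, {"tx": -3, "ty": -2.5, "tz": 0, "ax": 0, "ay": 0, "az": 0, "gripper": -1}, {"tx": -3, "ty": -2.5, "tz": 0, "ax": 0, "ay": 0, "az": 0, "gripper": -1}], "grip_force": 20}}

```text
clock: 0.6
ee_pos: [0.2713, 0.5378, 0.2306]
orientation: [-0.001, -0.002, 1.0, -0.0]
ft_force: [1.5, 0.7, -0.4]
gripper_width: 0.141
```

>>> {"method": "send_rows", "body": {"increments": [{"tx": -3, "ty": -4, "tz": 0, "ax": 0, "ay": 0, "az": 0, "gripper": -1}, {"tx": -3, "ty": -4, "tz": 0, "ax": 0, "ay": 0, "az": 0, "gripper": -1}, {"tx": -3, "ty": -4, "tz": 0, "ax": 0, "ay": 0, "az": 0, "gripper": -1}, {"tx": -3, "ty": -4, "tz": 0, "ax": 0, "ay": 0, "az": 0, "gripper": -1}, {"tx": -3, "ty": -4, "tz": 0, "ax": 0, "ay": 0, "az": 0, "gripper": -1}]}}

```text
clock: 1.1
ee_pos: [0.4226, 0.336, 0.2311]
orientation: [-0.0, 0.0, 1.0, -0.0]
ft_force: [0.9, 0.0, -0.1]
gripper_width: 0.007
```

>>> {"method": "send_rows", "body": {"increments": [{"tx": 0, "ty": -4.5, "tz": 0, "ax": 0, "ay": 0, "az": 0, "gripper": -1}, {"tx": 0, "ty": -4.5, "tz": 0, "ax": 0, "ay": 0, "az": 0, "gripper": -1}, {"tx": 0, "ty": -4.5, "tz": 0, "ax": 0, "ay": 0, "az": 0, "gripper": -1}, {"tx": 0, "ty": -4.5, "tz": 0, "ax": 0, "ay": 0, "az": 0, "gripper": -1}, {"tx": 0, "ty": -4.5, "tz": 0, "ax": 0, "ay": 0, "az": 0, "gripper": -1}]}}

```text
clock: 1.6
ee_pos: [0.4212, 0.111, 0.2311]
orientation: [-0.0, 0.0, 1.0, -0.0]
ft_force: [1.5, -0.4, -0.3]
gripper_width: 0.0
```

>>> {"method": "send_rows", "body": {"increments": [{"tx": 0, "ty": -4.5, "tz": 0, "ax": 0, "ay": 0, "az": 0, "gripper": -1}, {"tx": 0, "ty": -4.5, "tz": 0, "ax": 0, "ay": 0, "az": 0, "gripper": -1}, {"tx": 0, "ty": -4.5, "tz": 0, "ax": 0, "ay": 0, "az": 0, "gripper": -1}, {"tx": 0, "ty": -4.5, "tz": 0, "ax": 0, "ay": 0, "az": 0, "gripper": -1}, {"tx": 0, "ty": -4.5, "tz": 0, "ax": 0, "ay": 0, "az": 0, "gripper": -1}]}}

```text
clock: 2.1
ee_pos: [0.4212, -0.1138, 0.2313]
orientation: [0.0, 0.0, 1.0, -0.0]
ft_force: [0.7, 0.3, 0.4]
gripper_width: 0.001
```

>>> {"method": "send_rows", "body": {"increments": [{"tx": 0, "ty": -4, "tz": 0, "ax": 0, "ay": 0, "az": 0, "gripper": -1}, {"tx": 0, "ty": -4, "tz": 0, "ax": 0, "ay": 0, "az": 0, "gripper": -1}, {"tx": 0, "ty": -3, "tz": 0, "ax": 0, "ay": 0, "az": 0, "gripper": -1}, {"tx": 0, "ty": 0, "tz": 0, "ax": 0, "ay": 0, "az": 0, "gripper": -1}]}}

```text
clock: 2.5
ee_pos: [0.4207, -0.2266, 0.2309]
orientation: [-0.0, 0.003, 1.0, -0.001]
ft_force: [-0.5, 0.0, -0.6]
gripper_width: 0.001
```

Run:
```python
from h import *
T=wpose();np.save("T1.npy",T);print(bot.get_state()["ee_pos"],bot.get_state()["gripper_width"])
im=bot.grab_frame("wrist");cv2.imwrite("pics/w1.png",im[:,:,::-1])
cv2.imwrite("pics/w1b.png",cv2.resize(im[:,:,::-1],None,fx=1.5,fy=1.5,interpolation=cv2.INTER_CUBIC))
```

```text
[ 0.4207 -0.2266  0.2309] 0.0014508966069265935
```

View pics/w1b.png

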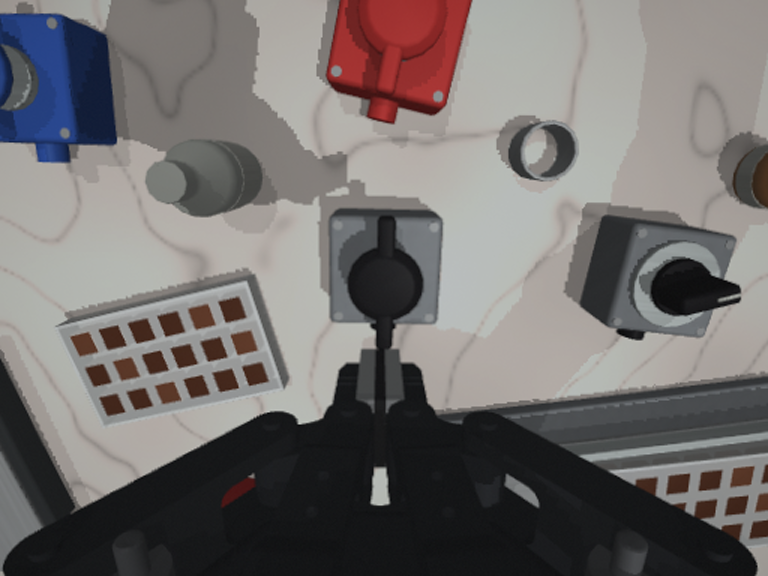

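Wrist view: the head's centre is at about (385,285), with wing ends at (387,218) and (384,347). The fingertips are seen at (380,350).

Run:
```python
from h import *
T=np.load("T1.npy");W=lambda x,y:(x/1.5-.17,y/1.5-.17)
print("head",atz("wrist",W(385,285),.096,T),"wings",atz("wrist",W(387,218),.094,T),atz("wrist",W(384,347),.09,T))
D=lambda x,y:(290+x/10-.45,180+y/10-.45);S=lambda x,y:(170+x/3.7-.4,120+y/3.7-.4)
r=[ray("top",D(303,290)),ray("wrist",W(385,285),T),ray("side",S(463,436))]
print(tri(r),tri(r[:2]))
```

```text
head [ 0.4259 -0.2239  0.096 ] wings [ 0.3823 -0.2225  0.094 ] [ 0.4727 -0.2246  0.09  ]
[ 0.4275 -0.2235  0.0894] [ 0.4273 -0.2233  0.0898]
```

>>> {"method": "send_rows", "body": {"increments": [{"tx": -0.55, "ty": 0.3, "tz": 3, "ax": 0, "ay": 0, "az": 0, "gripper": -1}, {"tx": 0, "ty": 0, "tz": 4, "ax": 0, "ay": 0, "az": 0, "gripper": -1}, {"tx": 0, "ty": 0, "tz": 3, "ax": 0, "ay": 0, "az": 0, "gripper": -1}, {"tx": 0, "ty": 0, "tz": 2, "ax": 0, "ay": 0, "az": 0, "gripper": -1}, {"tx": 0, "ty": 0, "tz": 0, "ax": 0, "ay": 0, "az": 0, "gripper": -1}]}}

```text
clock: 3.05
ee_pos: [0.4257, -0.2168, 0.109]
orientation: [-0.002, -0.001, 1.0, 0.001]
ft_force: [0.1, 0.4, 0.5]
gripper_width: -0.006
```

Run:
```python
from h import *
s=bot.get_state();print(s["ee_pos"],s["ft_force"])
im=bot.grab_frame("wrist");cv2.imwrite("pics/w2.png",im[:,:,::-1])
```

```text
[ 0.4257 -0.2168  0.109 ] [0.0634 0.4426 0.5324]
```

View pics/w2.png

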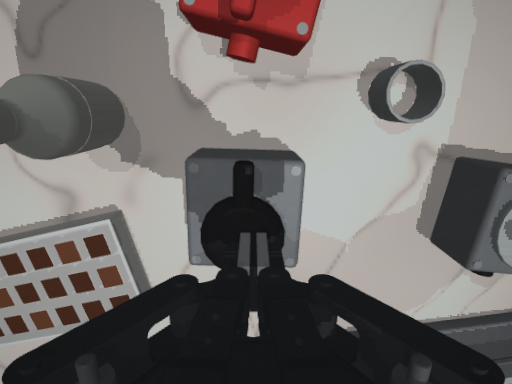

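The fingers sit about 6.5 mm to the +y side of the head's centre (head at column 241, fingers at 253). I'll correct that and press.

>>> {"method": "send_rows", "body": {"increments": [{"tx": 0, "ty": -0.65, "tz": 0, "ax": 0, "ay": 0, "az": 0, "gripper": -1}, {"tx": 0, "ty": 0, "tz": 1.0, "ax": 0, "ay": 0, "az": 0, "gripper": -1}, {"tx": 0, "ty": 0, "tz": 0.4, "ax": 0, "ay": 0, "az": 0, "gripper": -1}, {"tx": 0, "ty": 0, "tz": 0.3, "ax": 0, "ay": 0, "az": 0, "gripper": -1}]}}

```text
clock: 3.5
ee_pos: [0.4273, -0.2257, 0.0944]
orientation: [0.0, 0.0, 1.0, -0.0]
ft_force: [-1.2, -1.5, 6.7]
gripper_width: 0.002
```

>>> {"method": "send_rows", "body": {"increments": [{"tx": 0, "ty": 0, "tz": 0.3, "ax": 0, "ay": 0, "az": 0, "gripper": -1}, {"tx": 0, "ty": 0, "tz": 0.2, "ax": 0, "ay": 0, "az": 0, "gripper": -1}]}}

```text
clock: 3.7
ee_pos: [0.4271, -0.2255, 0.0892]
orientation: [0.0, 0.0, 1.0, -0.0]
ft_force: [-0.5, 0.1, 0.5]
gripper_width: 0.0
```

>>> {"method": "send_rows", "body": {"increments": [{"tx": 0, "ty": 0, "tz": 0.3, "ax": 0, "ay": 0, "az": 0, "gripper": -1}, {"tx": 0, "ty": 0, "tz": 0.1, "ax": 0, "ay": 0, "az": 0, "gripper": -1}]}}

```text
clock: 3.9
ee_pos: [0.4275, -0.2256, 0.0855]
orientation: [0.0, 0.0, 1.0, -0.0]
ft_force: [-1.9, 1.2, 14.3]
gripper_width: -0.001
```

Full travel: 14 N at z = 0.0855. I'll lift off and look from above the mould's rear end.

>>> {"method": "send_rows", "body": {"increments": [{"tx": 0, "ty": 0, "tz": -1.5, "ax": 0, "ay": 0, "az": 0, "gripper": -1}, {"tx": 0, "ty": 0, "tz": -4, "ax": 0, "ay": 0, "az": 0, "gripper": -1}, {"tx": 0, "ty": 0, "tz": -4, "ax": 0, "ay": 0, "az": 0, "gripper": -1}, {"tx": -2, "ty": 1, "tz": -3, "ax": 0, "ay": 0, "az": 0, "gripper": -1}, {"tx": -4, "ty": 2, "tz": -1, "ax": 0, "ay": 0, "az": 0, "gripper": -1}]}}

```text
clock: 4.4
ee_pos: [0.4866, -0.1983, 0.224]
orientation: [0.002, 0.003, 1.0, -0.002]
ft_force: [0.2, -1.4, -0.7]
gripper_width: 0.006
```

>>> {"method": "send_rows", "body": {"increments": [{"tx": -4, "ty": 2, "tz": 0, "ax": 0, "ay": 0, "az": 0, "gripper": -1}, {"tx": -4, "ty": 2, "tz": 0, "ax": 0, "ay": 0, "az": 0, "gripper": -1}, {"tx": -4, "ty": 2, "tz": 0, "ax": 0, "ay": 0, "az": 0, "gripper": -1}, {"tx": -3.5, "ty": 1, "tz": 0, "ax": 0, "ay": 0, "az": 0, "gripper": -1}, {"tx": 0, "ty": 0, "tz": 0, "ax": 0, "ay": 0, "az": 6.2, "gripper": -1}]}}

```text
clock: 4.9
ee_pos: [0.646, -0.1216, 0.2185]
orientation: [0.0, 0.052, 0.999, 0.001]
ft_force: [-0.3, -0.3, -0.1]
gripper_width: -0.001
```

Run:
```python
from h import *
T=wpose();np.save("T3.npy",T);s=bot.get_state();print(s["ee_pos"],s["orientation"],T[:3,:3])
im=bot.grab_frame("wrist")
cv2.imwrite("pics/w3.png",cv2.resize(im[:,:,::-1],None,fx=1.5,fy=1.5,interpolation=cv2.INTER_CUBIC))
im=bot.grab_frame("side")
cv2.imwrite("pics/s3.png",cv2.resize(im[150:350,180:440,::-1],None,fx=3,fy=3,interpolation=cv2.INTER_CUBIC))
```

```text
[ 0.646  -0.1216  0.2185] [0.0003 0.052  0.9986 0.0013] [[ 0.1032 -0.9525 -0.2864]
 [ 0.9947  0.0999  0.0261]
 [ 0.0038 -0.2876  0.9578]]
```

View pics/w3.png

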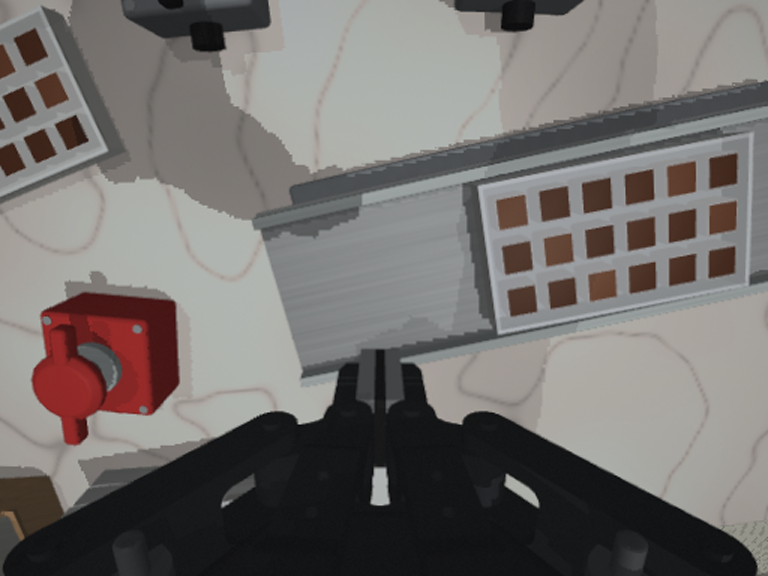

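View pics/s3.png

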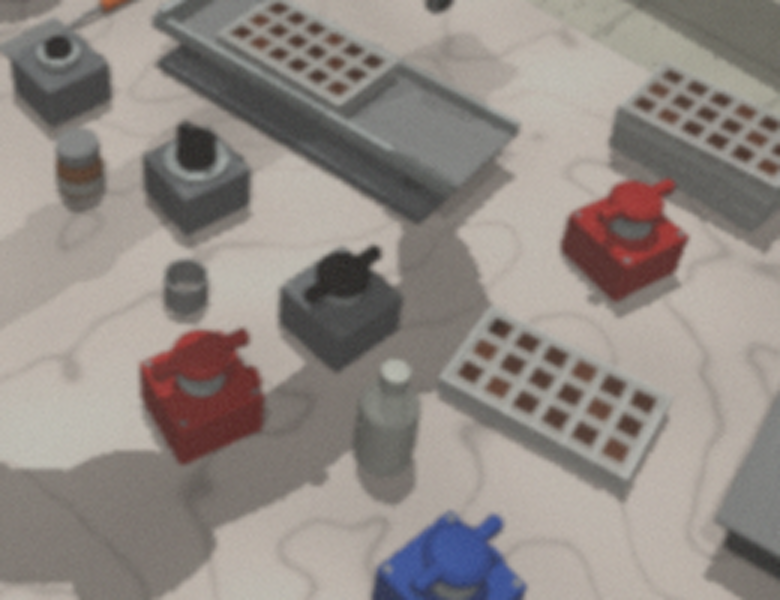

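The head sits lower over its collar, so it is latched. The mould's rear edge runs from (477,185) to (497,333). My yaw went the wrong way, so I'll correct it by twice that amount.

Run:
```python
from h import *
T=np.load("T3.npy");W=lambda x,y:(x/1.5-.17,y/1.5-.17)
for p in [(477,185),(497,333),(752,133),(748,284)]: print("mould",atz("wrist",W(*p),.074,T))
a=[atz("wrist",W(*p),.064,T) for p in [(256,222),(768,112),(303,380),(768,287)]]
for x in a: print("rail",x)
print("yaw",[np.degrees(np.arctan2(-(q-p)[0],(q-p)[1])) for p,q in [(a[0],a[1]),(a[2],a[3])]])
```

```text
mould [ 0.5944 -0.0538  0.074 ]
mould [ 0.6977 -0.0439  0.074 ]
mould [0.5782 0.1246 0.074 ]
mould [0.6802 0.1349 0.074 ]
rail [ 0.6041 -0.2015  0.064 ]
rail [0.566  0.1426 0.064 ]
rail [ 0.7249 -0.188   0.064 ]
rail [0.6879 0.1596 0.064 ]
yaw [np.float64(6.325364795888472), np.float64(6.08282226115964)]
```

>>> {"method": "send_rows", "body": {"increments": [{"tx": 0, "ty": 0, "tz": 2, "ax": 0, "ay": 0, "az": -6.2, "gripper": -1}, {"tx": 0, "ty": 0, "tz": 3, "ax": 0, "ay": 0, "az": -6.2, "gripper": -1}, {"tx": -1, "ty": 1.5, "tz": 3, "ax": 0, "ay": 0, "az": 0, "gripper": -1}, {"tx": 0, "ty": 1, "tz": 3, "ax": 0, "ay": 0, "az": 0, "gripper": -1}, {"tx": 0, "ty": 0, "tz": 2, "ax": 0, "ay": 0, "az": 0, "gripper": -1}]}}

```text
clock: 5.5
ee_pos: [0.6478, -0.098, 0.0883]
orientation: [-0.001, -0.056, 0.998, 0.001]
ft_force: [-0.5, -0.1, -0.1]
gripper_width: 0.001
```

>>> {"method": "send_rows", "body": {"increments": [{"tx": 0, "ty": 0, "tz": 1.5, "ax": 0, "ay": 0, "az": 0, "gripper": -1}, {"tx": 0, "ty": 0, "tz": 1, "ax": 0, "ay": 0, "az": 0, "gripper": -1}, {"tx": 0, "ty": 0, "tz": 0, "ax": 0, "ay": 0, "az": 0, "gripper": -1}]}}

```text
clock: 5.8
ee_pos: [0.6482, -0.1002, 0.0641]
orientation: [-0.001, -0.054, 0.999, 0.0]
ft_force: [-1.0, 0.5, -0.6]
gripper_width: -0.0
```

Run:
```python
from h import *
T=wpose();np.save("T4.npy",T);s=bot.get_state();print(s["ee_pos"],s["orientation"],s["ft_force"],T[:3,0])
im=bot.grab_frame("wrist")
cv2.imwrite("pics/w4.png",cv2.resize(im[:,:,::-1],None,fx=1.5,fy=1.5,interpolation=cv2.INTER_CUBIC))
```

```text
[ 0.6482 -0.1002  0.0641] [-0.0013 -0.0543  0.9985  0.0001] [-1.0328  0.4884 -0.589 ] [-0.1091  0.994   0.0016]
```

View pics/w4.png

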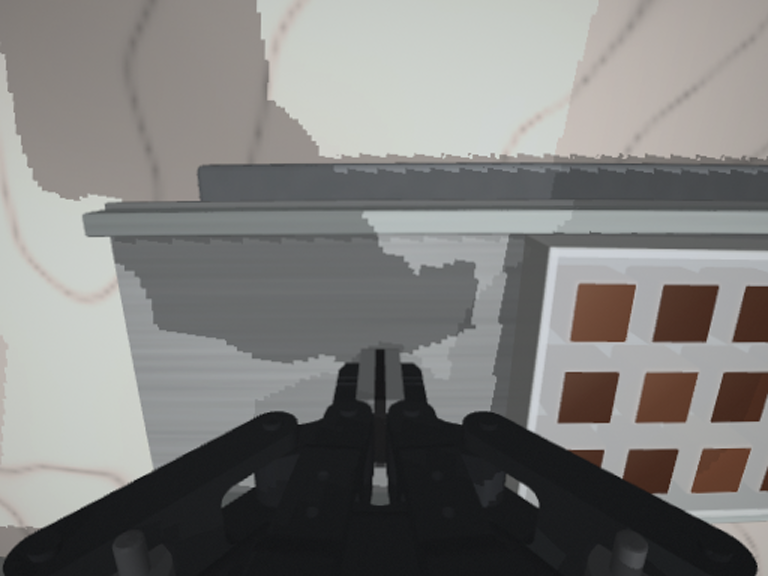

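>>> {"method": "send_rows", "body": {"increments": [{"tx": -0.5, "ty": 0, "tz": 0.5, "ax": 0, "ay": 0, "az": 0, "gripper": -1}, {"tx": 0, "ty": 0.5, "tz": 0.3, "ax": 0, "ay": 0, "az": 0, "gripper": -1}, {"tx": 0, "ty": 1, "tz": 0, "ax": 0, "ay": 0, "az": 0, "gripper": -1}, {"tx": 0, "ty": 1, "tz": 0, "ax": 0, "ay": 0, "az": 0, "gripper": -1}, {"tx": 0, "ty": 0.8, "tz": 0, "ax": 0, "ay": 0, "az": 0, "gripper": -1}]}}

```text
clock: 6.35
ee_pos: [0.6508, -0.0643, 0.0575]
orientation: [0.0, -0.055, 0.999, 0.0]
ft_force: [-0.0, 0.0, 0.4]
gripper_width: -0.0
```

>>> {"method": "send_rows", "body": {"increments": [{"tx": 0, "ty": 0.6, "tz": 0, "ax": 0, "ay": 0, "az": 0, "gripper": -1}, {"tx": 0, "ty": 0.6, "tz": 0, "ax": 0, "ay": 0, "az": 0, "gripper": -1}, {"tx": 0, "ty": 0.6, "tz": 0, "ax": 0, "ay": 0, "az": 0, "gripper": -1}, {"tx": 0, "ty": 0.6, "tz": 0, "ax": 0, "ay": 0, "az": 0, "gripper": -1}]}}

```text
clock: 6.75
ee_pos: [0.6484, -0.0429, 0.0575]
orientation: [0.0, -0.054, 0.999, -0.0]
ft_force: [0.5, -3.8, 2.0]
gripper_width: 0.002
```

>>> {"method": "send_rows", "body": {"increments": [{"tx": 0, "ty": 0.7, "tz": 0, "ax": 0, "ay": 0, "az": 0, "gripper": -1}, {"tx": 0, "ty": 0.7, "tz": 0, "ax": 0, "ay": 0, "az": 0, "gripper": -1}, {"tx": 0, "ty": 0.7, "tz": 0, "ax": 0, "ay": 0, "az": 0, "gripper": -1}, {"tx": 0, "ty": 0.7, "tz": 0, "ax": 0, "ay": 0, "az": 0, "gripper": -1}]}}

```text
clock: 7.15
ee_pos: [0.6454, -0.0144, 0.0575]
orientation: [0.0, -0.054, 0.999, -0.0]
ft_force: [0.4, -4.2, 3.2]
gripper_width: 0.005
```

Run:
```python
from h import *
T=wpose();np.save("T5.npy",T);s=bot.get_state();print(s["ee_pos"],s["orientation"],s["ft_force"],T[:3,0])
im=bot.grab_frame("wrist")
cv2.imwrite("pics/w5.png",cv2.resize(im[:,:,::-1],None,fx=1.5,fy=1.5,interpolation=cv2.INTER_CUBIC))
```

```text
[ 0.6454 -0.0144  0.0575] [ 0.0002 -0.0539  0.9985 -0.0002] [ 0.4268 -4.1726  3.1778] [-0.1082  0.9941  0.0009]
```

View pics/w5.png

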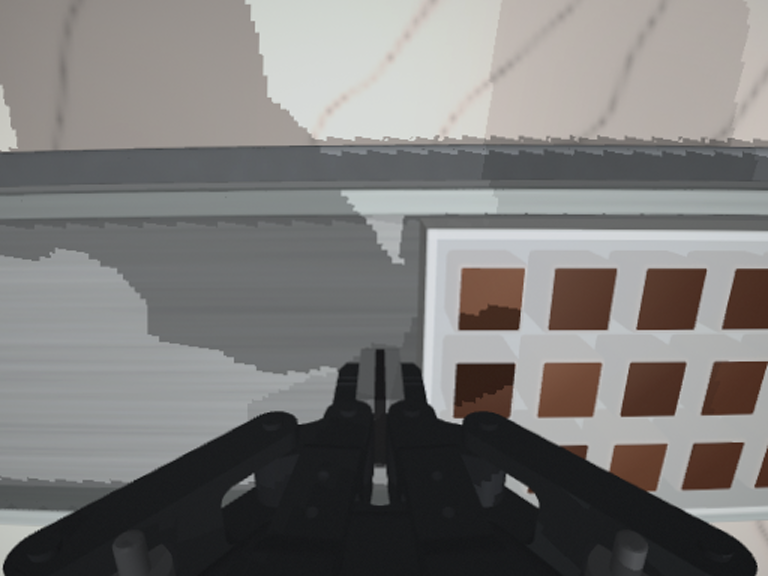

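Pushing cleanly and square, with about 4 N of drag. I'll continue.

>>> {"method": "send_rows", "body": {"increments": [{"tx": 0, "ty": 0.6, "tz": 0, "ax": 0, "ay": 0, "az": 0, "gripper": -1}, {"tx": 0, "ty": 0.6, "tz": 0, "ax": 0, "ay": 0, "az": 0, "gripper": -1}, {"tx": 0, "ty": 0.6, "tz": 0, "ax": 0, "ay": 0, "az": 0, "gripper": -1}, {"tx": 0, "ty": 0.4, "tz": 0, "ax": 0, "ay": 0, "az": 0, "gripper": -1}]}}

```text
clock: 7.6
ee_pos: [0.6429, 0.0078, 0.0575]
orientation: [0.0, -0.054, 0.999, -0.0]
ft_force: [1.3, -5.3, 3.9]
gripper_width: 0.001
```

>>> {"method": "send_rows", "body": {"increments": [{"tx": 0, "ty": 0.3, "tz": 0, "ax": 0, "ay": 0, "az": 0, "gripper": -1}, {"tx": 0, "ty": 0.3, "tz": 0, "ax": 0, "ay": 0, "az": 0, "gripper": -1}]}}

```text
clock: 7.8
ee_pos: [0.6433, 0.0081, 0.0576]
orientation: [0.001, -0.052, 0.999, -0.003]
ft_force: [3.9, -19.4, 1.8]
gripper_width: 0.001
```

Hard contact (19 N) at the expected place. I'll back off, rise and check.

>>> {"method": "send_rows", "body": {"increments": [{"tx": 0, "ty": 0, "tz": 0, "ax": 0, "ay": 0, "az": 0, "gripper": -1}, {"tx": 0, "ty": -0.8, "tz": 0, "ax": 0, "ay": 0, "az": 0, "gripper": -1}, {"tx": 0, "ty": -2, "tz": 0, "ax": 0, "ay": 0, "az": 0, "gripper": -1}, {"tx": 0, "ty": -1, "tz": -4, "ax": 0, "ay": 0, "az": 0, "gripper": -1}, {"tx": 0, "ty": 0, "tz": -4, "ax": 0, "ay": 0, "az": 0, "gripper": -1}]}}

```text
clock: 8.3
ee_pos: [0.6448, -0.025, 0.1362]
orientation: [-0.003, -0.053, 0.999, 0.001]
ft_force: [0.7, -0.3, -0.2]
gripper_width: -0.002
```

>>> {"method": "send_rows", "body": {"increments": [{"tx": 0, "ty": 2, "tz": -4, "ax": 0, "ay": 0, "az": 0, "gripper": -1}, {"tx": 0, "ty": 4, "tz": -2, "ax": 0, "ay": 0, "az": 0, "gripper": -1}, {"tx": 0, "ty": 4, "tz": -1, "ax": 0, "ay": 0, "az": 0, "gripper": -1}, {"tx": 0, "ty": 3, "tz": 0, "ax": 0, "ay": 0, "az": 0, "gripper": -1}, {"tx": 0, "ty": 0, "tz": 0, "ax": 0, "ay": 0, "az": 0, "gripper": -1}]}}

```text
clock: 8.8
ee_pos: [0.6303, 0.1138, 0.2071]
orientation: [-0.001, -0.059, 0.998, 0.003]
ft_force: [0.1, -0.3, -0.5]
gripper_width: 0.0
```

Run:
```python
from h import *
T=wpose();np.save("T6.npy",T);s=bot.get_state();print(s["ee_pos"],s["orientation"],s["ft_force"],T[:3,0])
im=bot.grab_frame("wrist")
cv2.imwrite("pics/w6.png",cv2.resize(im[:,:,::-1],None,fx=1.5,fy=1.5,interpolation=cv2.INTER_CUBIC))
im=bot.grab_frame("side")
cv2.imwrite("pics/s6.png",cv2.resize(im[120:320,180:440,::-1],None,fx=3,fy=3,interpolation=cv2.INTER_CUBIC))
```

```text
[0.6303 0.1138 0.2071] [-0.0008 -0.059   0.9983  0.0031] [ 0.06   -0.3038 -0.4836] [-0.1184  0.9929  0.0076]
```

View pics/w6.png

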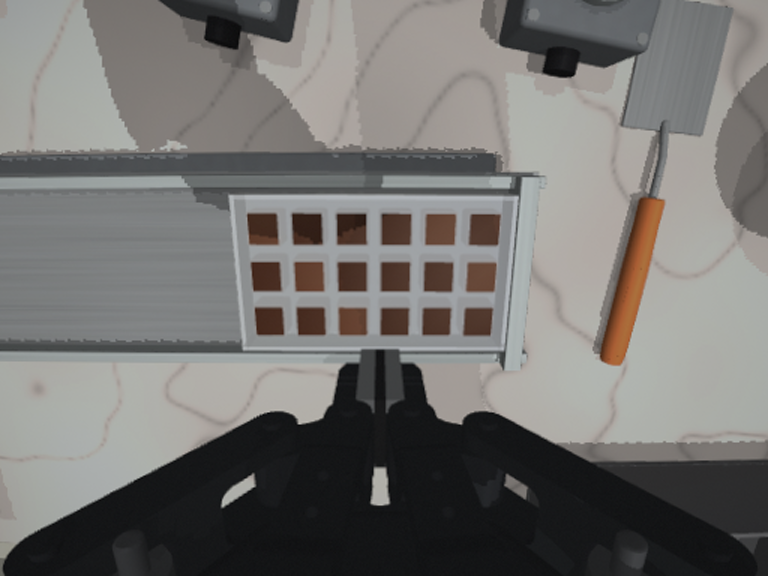

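View pics/s6.png

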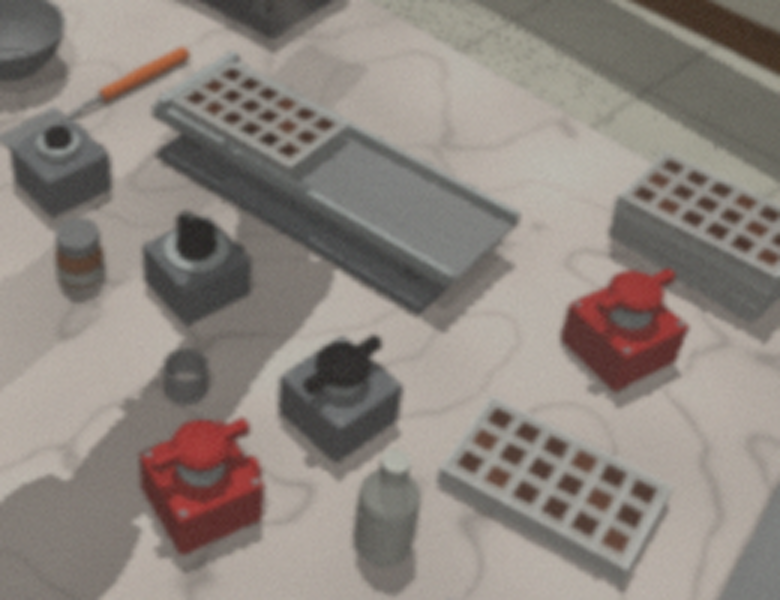

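The mould lies at the bar and the head is still at its latched height. I'll zoom in on the gap.

Run:
```python
import cv2
a=cv2.imread("pics/w6.png")[160:390,420:580]
cv2.imwrite("pics/w6c.png",cv2.resize(a,None,fx=2.6,fy=2.6,interpolation=cv2.INTER_CUBIC))
```

```text
(no output)
```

View pics/w6c.png

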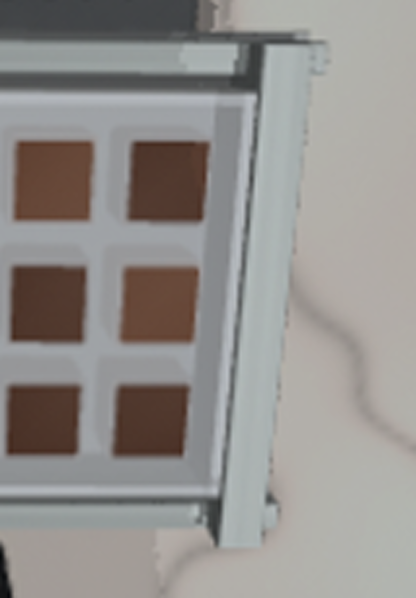

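Run:
```python
from h import *
T=np.load("T6.npy");W=lambda x,y:(x/1.5-.17,y/1.5-.17)
C=lambda x,y:W(420+x/2.6,160+y/2.6)
for n,p,z in [("rearn",W(230,196),.074),("rearf",W(243,349),.074),("fn",W(517,196),.074),("ff",W(503,348),.074),("bar",W(523,178),.076),("bar",W(505,369),.076),("barout",W(541,178),.076),("barout",W(521,369),.076)]:
    q=atz("wrist",p,z,T);d=q[:2]-[.6418,.0137];print(n,q,d@[-.108,.994])
```

```text
rearn [0.5888 0.0161 0.074 ] 0.008067669248896348
rearf [0.6908 0.0272 0.074 ] 0.008149693995243281
fn [0.5679 0.1925 0.074 ] 0.18571320528347637
ff [0.6696 0.2041 0.074 ] 0.18621158602754584
bar [0.5567 0.1933 0.076 ] 0.1877516062897608
bar [0.6841 0.2079 0.076 ] 0.1884677412678193
barout [0.5553 0.2044 0.076 ] 0.19886161359859342
barout [0.6829 0.219  0.076 ] 0.19966683280755354
```

The gap between mould and bar is about 2 mm at the top edge and even across. With the hard contact I felt, I take the mould as seated. Next I'll go to the +y side of the far wing.

>>> {"method": "send_rows", "body": {"increments": [{"tx": 0, "ty": 0, "tz": 0, "ax": 0, "ay": 0, "az": 8, "gripper": -1}, {"tx": 2, "ty": -4, "tz": 0, "ax": 0, "ay": 0, "az": 0, "gripper": -1}, {"tx": 2, "ty": -4, "tz": 0, "ax": 0, "ay": 0, "az": 0, "gripper": -1}, {"tx": 2, "ty": -4, "tz": 0, "ax": 0, "ay": 0, "az": 0, "gripper": -1}, {"tx": 2, "ty": -4, "tz": 0, "ax": 0, "ay": 0, "az": 0, "gripper": -1}]}}

```text
clock: 9.4
ee_pos: [0.5457, -0.055, 0.2067]
orientation: [-0.001, 0.017, 1.0, 0.0]
ft_force: [0.5, -1.2, -0.2]
gripper_width: 0.001
```

>>> {"method": "send_rows", "body": {"increments": [{"tx": 2, "ty": -4, "tz": 0, "ax": 0, "ay": 0, "az": 0, "gripper": -1}, {"tx": 2, "ty": -4, "tz": 0, "ax": 0, "ay": 0, "az": 0, "gripper": -1}, {"tx": 2, "ty": -4, "tz": 1, "ax": 0, "ay": 0, "az": 0, "gripper": -1}, {"tx": 1.5, "ty": -2, "tz": 3, "ax": 0, "ay": 0, "az": 0, "gripper": -1}, {"tx": 0, "ty": 0, "tz": 0, "ax": 0, "ay": 0, "az": 0, "gripper": -1}]}}

```text
clock: 9.9
ee_pos: [0.4625, -0.1942, 0.1643]
orientation: [-0.004, 0.02, 1.0, 0.0]
ft_force: [-0.6, 0.8, -0.0]
gripper_width: -0.001
```

Run:
```python
from h import *
T=wpose();np.save("T7.npy",T);s=bot.get_state();print(s["ee_pos"],s["orientation"],s["joint_pos"],T[:3,0])
im=bot.grab_frame("wrist")
cv2.imwrite("pics/w7.png",cv2.resize(im[:,:,::-1],None,fx=1.5,fy=1.5,interpolation=cv2.INTER_CUBIC))
```

```text
[ 0.4625 -0.1942  0.1643] [-0.0036  0.0199  0.9998  0.0002] [ 0.3401  0.3893  0.0102  1.9133 -0.0026  0.8461  1.8821] [0.0393 0.9992 0.0016]
```

View pics/w7.png

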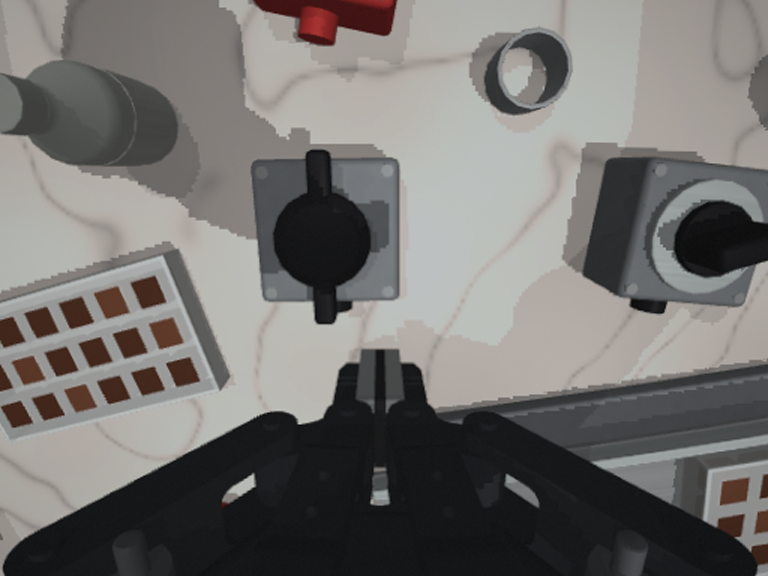

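Run:
```python
from h import *
T=np.load("T7.npy");W=lambda x,y:(x/1.5-.17,y/1.5-.17)
print("head",atz("wrist",W(322,241),.086,T),"wings",atz("wrist",W(318,152),.084,T),atz("wrist",W(325,322),.080,T))
```

```text
head [ 0.4268 -0.2227  0.086 ] wings [ 0.3834 -0.2217  0.084 ] [ 0.4728 -0.2253  0.08  ]
```

>>> {"method": "send_rows", "body": {"increments": [{"tx": -0.7, "ty": 0.3, "tz": 3, "ax": 0, "ay": 0, "az": 0, "gripper": -1}, {"tx": 0, "ty": 0, "tz": 3, "ax": 0, "ay": 0, "az": 0, "gripper": -1}, {"tx": 0, "ty": 0, "tz": 2.3, "ax": 0, "ay": 0, "az": 0, "gripper": -1}, {"tx": 0, "ty": 0, "tz": 1.2, "ax": 0, "ay": 0, "az": 0, "gripper": -1}, {"tx": 0, "ty": 0, "tz": 0, "ax": 0, "ay": 0, "az": 0, "gripper": -1}]}}

```text
clock: 10.45
ee_pos: [0.4748, -0.1866, 0.0713]
orientation: [-0.001, 0.015, 1.0, 0.001]
ft_force: [0.3, 0.1, 0.3]
gripper_width: 0.0
```

Run:
```python
from h import *
T=wpose();s=bot.get_state();print(s["ee_pos"],s["ft_force"],T[:3,0])
im=bot.grab_frame("wrist")
cv2.imwrite("pics/w8.png",cv2.resize(im[:,:,::-1],None,fx=1.5,fy=1.5,interpolation=cv2.INTER_CUBIC))
```

```text
[ 0.4748 -0.1866  0.0713] [0.2669 0.0749 0.3488] [0.0302 0.9995 0.0024]
```

View pics/w8.png

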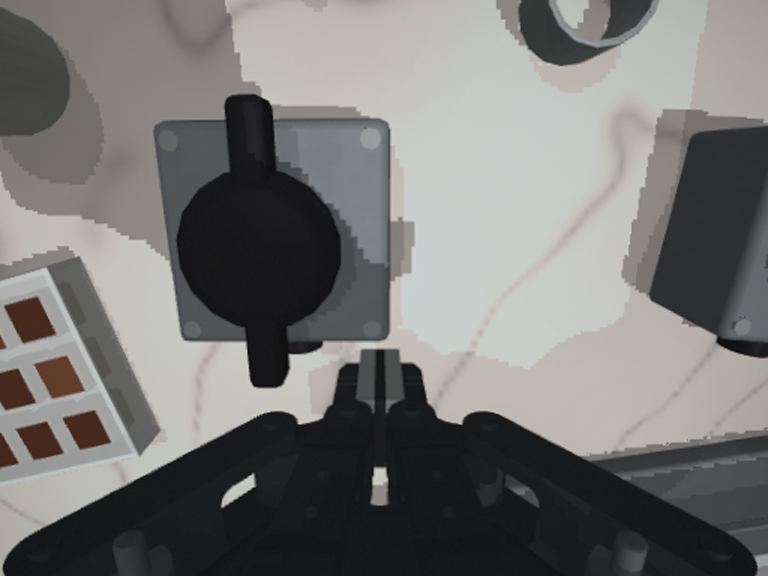

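The wing ends at (267,387) and the fingertips are at (380,350), clear to its +y side. I'll ease in to contact.

>>> {"method": "send_rows", "body": {"increments": [{"tx": 0.5, "ty": 0, "tz": 0.4, "ax": 0, "ay": 0, "az": 0, "gripper": -1}, {"tx": 0, "ty": -0.7, "tz": 0, "ax": 0, "ay": 0, "az": 0, "gripper": -1}, {"tx": 0, "ty": -0.6, "tz": 0, "ax": 0, "ay": 0, "az": 0, "gripper": -1}, {"tx": 0, "ty": -0.3, "tz": 0, "ax": 0, "ay": 0, "az": 0, "gripper": -1}]}}

```text
clock: 10.9
ee_pos: [0.4697, -0.2047, 0.0689]
orientation: [0.001, 0.016, 1.0, -0.0]
ft_force: [-0.9, 0.3, 0.1]
gripper_width: -0.0
```

>>> {"method": "send_rows", "body": {"increments": [{"tx": -0.1, "ty": -0.5, "tz": 0, "ax": 0, "ay": 0, "az": 4, "gripper": -1}, {"tx": -0.25, "ty": -0.6, "tz": 0, "ax": 0, "ay": 0, "az": 8, "gripper": -1}]}}

```text
clock: 11.1
ee_pos: [0.4726, -0.2146, 0.0687]
orientation: [0.0, 0.122, 0.993, 0.0]
ft_force: [-0.3, 3.2, 1.6]
gripper_width: 0.001
```

Contact made (3 N). I'll carry on along the arc.

>>> {"method": "send_rows", "body": {"increments": [{"tx": -0.25, "ty": -0.6, "tz": 0, "ax": 0, "ay": 0, "az": 8, "gripper": -1}, {"tx": -0.25, "ty": -0.6, "tz": 0, "ax": 0, "ay": 0, "az": 8, "gripper": -1}, {"tx": -0.25, "ty": -0.6, "tz": 0, "ax": 0, "ay": 0, "az": 8, "gripper": -1}]}}

```text
clock: 11.4
ee_pos: [0.4734, -0.2339, 0.0688]
orientation: [0.001, 0.326, 0.945, 0.001]
ft_force: [0.6, 1.7, 2.0]
gripper_width: -0.001
```

Run:
```python
from h import *
T=wpose();s=bot.get_state();print(s["ee_pos"],s["ft_force"])
C=np.array([.4265,-.2235]);d=s["ee_pos"][:2]-C;n=T[:2,0];u=np.array([n[1],-n[0]]);print("r",d@u,"n",d@n,"ang",np.degrees(np.arctan2(u[1],u[0])))
im=bot.grab_frame("wrist")
cv2.imwrite("pics/w9.png",cv2.resize(im[:,:,::-1],None,fx=1.5,fy=1.5,interpolation=cv2.INTER_CUBIC))
```

```text
[ 0.4734 -0.2339  0.0688] [0.6237 1.7206 1.9669]
r 0.04330802054873969 n 0.020769851406834423 ang -38.07564801584603
```

View pics/w9.png

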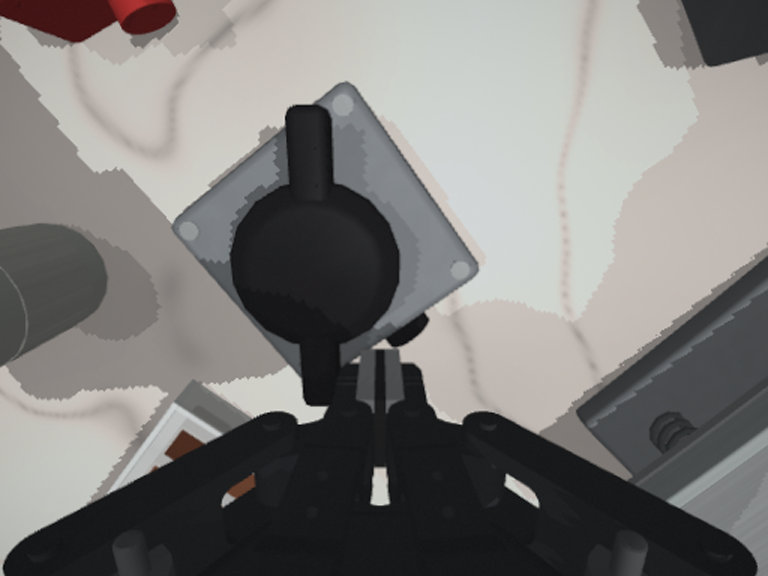

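The wing follows flush on the finger, turned about 36° so far. I'll continue past 0.85 rad.

>>> {"method": "send_rows", "body": {"increments": [{"tx": -0.25, "ty": -0.6, "tz": 0, "ax": 0, "ay": 0, "az": 8, "gripper": -1}, {"tx": -0.25, "ty": -0.6, "tz": 0, "ax": 0, "ay": 0, "az": 8, "gripper": -1}, {"tx": -0.16, "ty": -0.37, "tz": 0, "ax": 0, "ay": 0, "az": 5, "gripper": -1}]}}

```text
clock: 11.75
ee_pos: [0.467, -0.2501, 0.0688]
orientation: [0.001, 0.492, 0.871, 0.0]
ft_force: [1.7, 0.9, 2.5]
gripper_width: -0.0
```

Run:
```python
from h import *
T=wpose();s=bot.get_state();print(s["ee_pos"],s["ft_force"])
C=np.array([.4265,-.2235]);d=s["ee_pos"][:2]-C;n=T[:2,0];u=np.array([n[1],-n[0]]);print("r",d@u,"n",d@n,"ang",np.degrees(np.arctan2(u[1],u[0])))
im=bot.grab_frame("wrist")
cv2.imwrite("pics/w10.png",cv2.resize(im[:,:,::-1],None,fx=1.5,fy=1.5,interpolation=cv2.INTER_CUBIC))
```

```text
[ 0.467  -0.2501  0.0688] [1.7231 0.8992 2.546 ]
r 0.04368855214954707 n 0.020914489850593583 ang -58.91905382292806
```

View pics/w10.png

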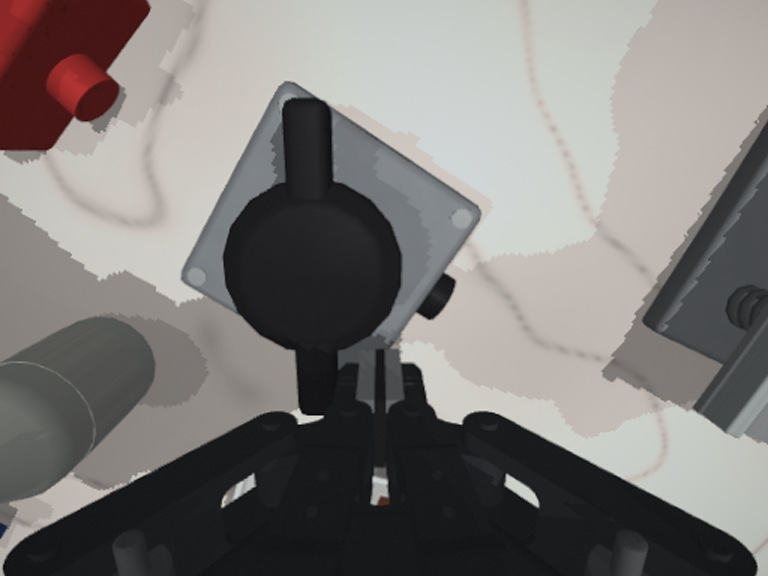

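The head appears larger, so it has risen. I'll turn a little further to be sure, then back off and lift.

>>> {"method": "send_rows", "body": {"increments": [{"tx": -0.12, "ty": -0.3, "tz": 0, "ax": 0, "ay": 0, "az": 4, "gripper": -1}, {"tx": 0, "ty": 0, "tz": 0, "ax": 0, "ay": 0, "az": 0, "gripper": -1}, {"tx": -0.3, "ty": 1.5, "tz": 0, "ax": 0, "ay": 0, "az": 0, "gripper": -1}, {"tx": -1, "ty": 4, "tz": 0, "ax": 0, "ay": 0, "az": 0, "gripper": -1}, {"tx": -2, "ty": 2, "tz": -3, "ax": 0, "ay": 0, "az": 0, "gripper": -1}]}}

```text
clock: 12.3
ee_pos: [0.5472, -0.2423, 0.0952]
orientation: [-0.004, 0.518, 0.855, 0.001]
ft_force: [1.0, -0.2, -0.7]
gripper_width: -0.001
```

>>> {"method": "send_rows", "body": {"increments": [{"tx": 0, "ty": 0, "tz": -4, "ax": 0, "ay": 0, "az": 0, "gripper": -1}, {"tx": 0, "ty": 0, "tz": -4, "ax": 0, "ay": 0, "az": 0, "gripper": -1}, {"tx": 0, "ty": 0, "tz": -4, "ax": 0, "ay": 0, "az": 0, "gripper": -1}, {"tx": 0, "ty": 0, "tz": 0, "ax": 0, "ay": 0, "az": 0, "gripper": -1}]}}

```text
clock: 12.7
ee_pos: [0.5489, -0.2485, 0.2239]
orientation: [0.005, 0.52, 0.854, 0.0]
ft_force: [0.2, 0.1, 0.2]
gripper_width: 0.002
```

Run:
```python
from h import *
s=bot.get_state();print(s["clock"],s["ee_pos"],s["ft_force"])
im=bot.grab_frame("side")
a=cv2.resize(im[120:280,170:360,::-1],None,fx=3.7,fy=3.7,interpolation=cv2.INTER_CUBIC);cv2.imwrite("pics/s11.png",a)
im=bot.grab_frame("wrist");cv2.imwrite("pics/w11.png",im[:,:,::-1])
im=bot.grab_frame("top");cv2.imwrite("pics/t11.png",im[:,:,::-1])
```

```text
12.7 [ 0.5489 -0.2485  0.2239] [0.2215 0.0655 0.1868]
```

View pics/s11.png

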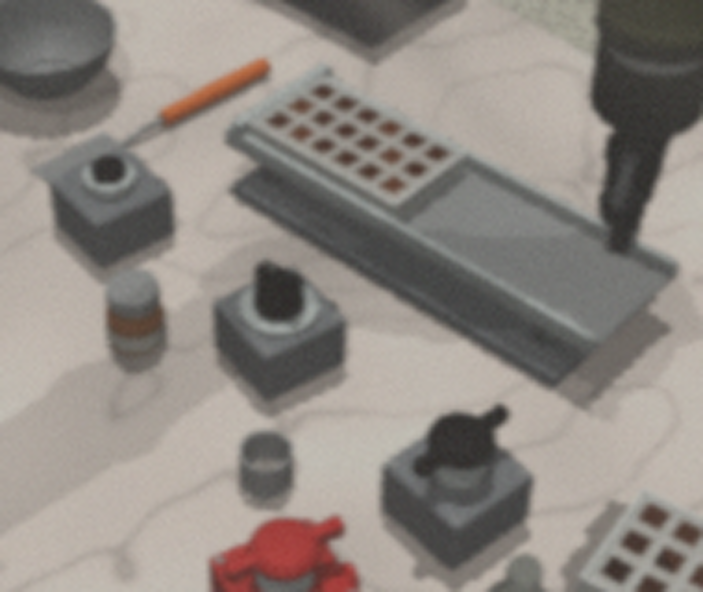

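View pics/w11.png

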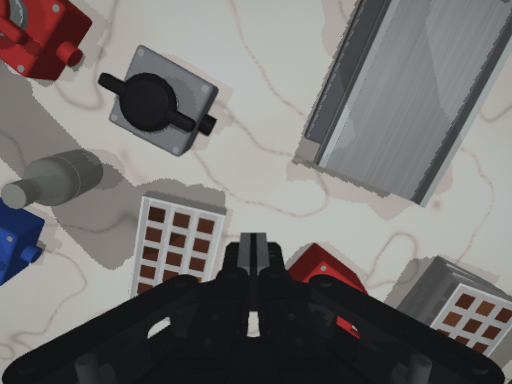

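View pics/t11.png

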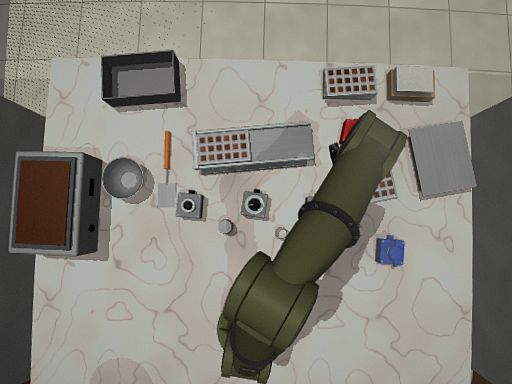

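The side view shows the head back at (463,436), exactly its original out position, with the mould at the end stop. The arm is clear, so I'm handing in.

```bash
python3 -c "
from plant import bot
s=bot.get_state();print(s['ft_force'],abs(s['joint_vel']).max());print(bot.sign_off())"
```

```text
[-0.64224009 -0.05427282 -1.15418402] 0.023501471278569077
the job is handed in; nothing more can be done
None
```

The job is done and handed in at about 12.9 s; no verdict was reported.

- **Stop button pressed:** I pushed the mushroom in with the shut fingertips. The 7 N resistance gave way, and at full depth it read 14 N. The side view after letting go showed it latched.
- **Mould pushed home:** I slid the mould square along the deck with about 4–5 N of drag, until it hit the end stop at 19 N.
- **Button released:** I turned the far wing clockwise by roughly 1.05 rad, backed off and lifted clear. In the last side view the head is back at exactly its original "out" pixel position.

In the last pictures the mould is still at the end stop. None of the bystanders I could see had moved, but I did not measure them, and the arm hid part of the top view. The wrist force read near zero.

One check did not fully agree. From the wrist camera, the mould's top edge looked about 2 mm short of the bar and its centre came out at y ≈ 0.097 m, against 0.100 m nominal. That is within the camera's accuracy and above the 0.096 m limit, and the hard contact suggests it was seated.

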